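# Line up the bud vases by height on the desk's display board

### The job

Line the four bud vases up by height on the coasters of the wooden display board: the tallest on the coaster next to the potted plant, then stepping down to the shortest on the coaster farthest from it, each one standing upright in the middle of its coaster. Set them down gently rather than dropping them, and leave the green drinking glass standing where it is.

Things in the scene. Friction and masses are not known exactly. Their poses are not given: they have to be found in the camera images.
- vase_cream_center (a point): small bud vase, cream-white, the tallest of the four; the belly runs to 74 mm, then a narrow neck of 22 mm (heights from the underside); belly 44 mm across, 110 mm tall in all, 100 to 350 g, loose, standing upright on the desk. The point is its centre, half-way up (55 mm above its underside), in the belly; z is its upright axis
- vase_clay_center (a point): small bud vase, terracotta orange-brown, the second tallest; the belly runs to 62 mm, then a mouth of 34 mm (heights from the underside); belly 44 mm across, 90 mm tall in all, 100 to 350 g, loose, standing upright on the desk. The point is its centre, half-way up (45 mm above its underside), in the belly; z is its upright axis
- vase_blue_center (a point): small bud vase, blue, the third tallest; the belly runs to 50 mm, then a neck of 24 mm (heights from the underside); belly 44 mm across, 70 mm tall in all, 100 to 350 g, loose, standing upright on the desk. The point is its centre, half-way up (35 mm above its underside), in the belly; z is its upright axis
- vase_mustard_center (a point): small bud vase, mustard yellow, the shortest; the belly runs to 40 mm, then narrows to a mouth of 36 mm (heights from the underside); belly 44 mm across, 50 mm tall in all, 100 to 350 g, loose, standing upright on the desk. The point is its centre, half-way up (25 mm above its underside), in the belly; z is its upright axis
- coaster_1: one of four brown coasters alike, an end one (each 56 mm across, 3 mm thick, 85 mm apart in a straight row), fixed on the pale wooden display board (120 x 520 mm, 22 mm thick). Origin at the centre of its underside, 22 mm above the desk: vases stand at 25 mm above the desk. Its y axis runs along the row (from coaster_4 to coaster_1), x across the board
- coaster_2: one of four brown coasters alike, an inner one, next to coaster_1 (each 56 mm across, 3 mm thick, 85 mm apart in a straight row), fixed on the pale wooden display board (120 x 520 mm, 22 mm thick). Origin at the centre of its underside, 22 mm above the desk: vases stand at 25 mm above the desk. Its y axis runs along the row (from coaster_4 to coaster_1), x across the board
- coaster_3: one of four brown coasters alike, an inner one, next to coaster_4 (each 56 mm across, 3 mm thick, 85 mm apart in a straight row), fixed on the pale wooden display board (120 x 520 mm, 22 mm thick). Origin at the centre of its underside, 22 mm above the desk: vases stand at 25 mm above the desk. Its y axis runs along the row (from coaster_4 to coaster_1), x across the board
- coaster_4: one of four brown coasters alike, the other end one (each 56 mm across, 3 mm thick, 85 mm apart in a straight row), fixed on the pale wooden display board (120 x 520 mm, 22 mm thick). Origin at the centre of its underside, 22 mm above the desk: vases stand at 25 mm above the desk. Its y axis runs along the row (from coaster_4 to coaster_1), x across the board
- plant: small green plant in a white pot, 62 mm across, about 95 mm tall, fixed on the board at one end of the row, 90 mm from the nearest coaster (a black diffuser, 60 mm across and 75 mm tall, stands fixed at the other end). At some starts it is beside coaster_1, at others beside coaster_4. Origin at the centre of its underside
- glass_center (a point): green drinking glass, empty, 64 mm across at the rim, 95 mm tall, standing loose among the vases: not to be disturbed. The point is its centre, half-way up

How it is judged:
By the outcome, as a careful person would: the job done as asked, in the order asked, and still so for the second after the job is handed in, with the robot touching nothing.
It also fails if it takes over 112 s, if anything falls off the work surface, if the arm or the gripper's body presses on something with over 40 N, if the wrist force passes 120 N, or if a joint passes its speed limit or range.

### The arm

A 6-joint arm with a two-finger parallel gripper is mounted at the origin on the work surface. World frame = base frame: x ahead of the robot, y to its left, z up, the work surface at z = 0. Lengths are in m, angles in rad, forces in N, time in s.
With the tool pointing down it reaches from about 0.3 to 0.775 m from the base axis. Payload 14.6 kg.
Tool frame: the origin (TCP) lies on the centre line of the jaws, within the pads' length; the fingertips stand 25 mm ahead of it and the grasp point (between the pads) lies 6 mm ahead of it (ctrl.tip_reach is the distance from the TCP to the fingertips, in m); z points along the fingers, y is the line along which they close (so a half turn about z gives the same grasp; the last joint's range is limited). The gripper opens to 94 mm and grips with 3 to 60 N. Pads are 16 mm wide; open, the fingers measure 119 mm over their backs; the gripper's body (75 mm by 177 mm) begins 78 mm behind the grasp point.
Start: joints at [-1.221, 0.3, 1.521, -0, 1.321, -0.067], TCP at [0.223, -0.503, 0.23] pointing down, gripper open.
Joint ranges: [-3.03, 3.03], [-0.79, 2.21], [0.23, 2.52], [-1.04, 4.18], [0, 3.07], [-2.55, 2.55]. Speed limits (rad/s): [2.22, 2.22, 2.57, 3.14, 3.14, 3.14].

### API

Orientations are given as [roll, pitch, yaw] about the fixed x, y, z axes, in that order (R = Rz(yaw) Ry(pitch) Rx(roll)).
In Python, from station import ctrl gives the robot as it stands. The module is installed in compiled form; this text tells all that it offers.
- The arm moves only by the tool apply_moves, never from a script. Its argument "deltas" is a list of rows, each a list of 7 numbers: the closure in counts, from 0 (fully open) to 255 (shut), then the shift along the world's x, y, z in cm, then the turn, a rotation vector about the world's x, y, z in rad. In form: [[jaw, tx, ty, tz, ax, ay, az], ...]. A call has 1 to 10 rows; each row shifts and turns the commanded pose from where the row before left it; what a row does not reach is not made up. A row lasts 1/10 s, in which the tool goes at most 50 mm and 8.59 degrees, less where a joint would pass 70% of its speed; a pose out of reach is approached as far as the arm can. A call with a gripper value outside its range is refused whole. The fingers move at their own pace and stop on an object; "grip_force" is the grip in N (left out, the last holds). Time passes only in rows, so rows that do not move let the fingers close. It gives the time, the measured TCP pose, the force, the opening and the grip force at its end, in the units of the state.
- ctrl.get_obs(): the state, without advancing time (a new reading comes with each control period).
- ctrl.camera(name): name is "side" or "top" or "wrist"; returns a dict with "img" (420x560x3 uint8, red, green, blue), "K" (3x3 intrinsics, pixels), "k1" (the pictures are not rectified: a ray, as slopes to the right and down, at radius r is drawn at 1 + k1 r^2 times it, then the intrinsics apply), "pose" (4x4, takes a point from camera to world coordinates); the wrist camera has in their place "hand_eye" (4x4, takes a point from camera to tool coordinates, whose origin is the TCP and whose axes are the flange's). Camera axes: x right, y up, looking along -z (the intrinsics and any distortion apply to the point x, -y, -z); pixel columns grow to the right and rows downward; lengths in m; the calibration is good to about 2 mm. A picture is of the moment at which its call begins: read the wrist's pose just before it. There is no depth.
- ctrl.hand_in(): hands the job in; it is judged then, once.
The state is a dict: "time_s": time; "qpos": joint angles; "joint_vel": joint speeds; "tau": joint torques, N m; "ee_pos": TCP position; "eef_rot": TCP orientation; "force": force on the tool from outside, world axes, zero at the start; "moment": the same for the moment, N m; "grip_width": finger opening in m; "grip_force": force on a finger pad.
Only numpy, scipy, OpenCV 4.12 (cv2) and the standard library are available. Lean on these libraries where they do the work, as an engineer would, in place of code of your own. Each camera call takes 0.05 s, during which the arm holds its last target. There are 200 camera calls.

## Working session

There is one attempt and no reset: what is moved stays moved. The work goes in short steps, Python scripts to look and compute and a tool call to move; the robot and the scene stay as the last step left them, time stands still between calls to the robot, and variables do not carry over. Pictures are saved under pics/ and viewed, at most 14 in all, crops included, and the job is handed in when it is done.

Besides the shell and the picture viewer there is one more tool, called after "Call:" as name(argument=value, ...) on one line, values as JSON. apply_moves: Moves the arm, as the interface text tells. Its arguments: {"type":"object","properties":{"deltas":{"type":"array"},"grip_force":{"type":"number"}},"required":["deltas"]}

```bash
mkdir -p pics
cat > h.py <<'E'
import numpy as np, cv2
from station import ctrl
def save(n,f):
    c=ctrl.camera(n); cv2.imwrite(f,c['img'][:,:,::-1]); np.savez(f+'.npz',**{k:v for k,v in c.items()}); return c
def ray(c,u,v,T=None):
    K=c['K'];xd=np.array([(u-K[0,2])/K[0,0],(v-K[1,2])/K[1,1]]);x=xd.copy()
    for _ in range(20): x=xd/(1+float(c['k1'])*(x@x))
    T=c['pose'] if T is None else T
    return T[:3,3],T[:3,:3]@np.array([x[0],-x[1],-1])
def onz(c,u,v,z,T=None):
    o,d=ray(c,u,v,T); return o+d*(z-o[2])/d[2]
E
python3 - <<'E'
from h import *
o=ctrl.get_obs();print(o)
for n in('top','side'):
    c=save(n,f'pics/{n}0.png');print(n,c['K'],c['k1'],c['pose'])
E
```

```text
{'time_s': 0.0, 'qpos': array([-1.22058240e+00,  3.00466968e-01,  1.52160433e+00, -1.09571468e-05,
        1.32069627e+00, -6.66490737e-02]), 'joint_vel': array([-3.01003412e-04, -4.69767160e-04,  1.53344722e-03, -1.09351566e-03,
        6.60106432e-04,  7.33836981e-05]), 'tau': array([ 5.93475361e-04, -5.31803620e+01, -3.52735698e+01,  7.08882906e-02,
        2.44696724e-02, -6.50537595e-05]), 'ee_pos': array([ 0.22257853, -0.50268463,  0.22987875]), 'eef_rot': array([-3.14041964e+00, -6.76595086e-05,  4.16865677e-01]), 'force': array([-0.77844385, -0.07440465, -0.31086884]), 'moment': array([-0.03183705,  0.03937913, -0.04276306]), 'grip_force': 0.0, 'grip_width': 0.09412174255556428}
top [[474.58213794   0.         280.02322496]
 [  0.         474.58213794 202.85482302]
 [  0.           0.           1.        ]] -0.10142071755417133 [[ 0.14908903  0.96306361 -0.22423415  0.35750157]
 [-0.98881846  0.14446066 -0.0370023  -0.00797199]
 [-0.00324256  0.2272435   0.97383257  0.91588596]
 [ 0.          0.          0.          1.        ]]
side [[435.30476916   0.         274.828136  ]
 [  0.         435.30476916 209.25697973]
 [  0.           0.           1.        ]] 0.01920781510322065 [[-0.99764167  0.02163581 -0.06513817  0.49332006]
 [-0.06709011 -0.50775561  0.85888483  0.89916267]
 [-0.0144916   0.86122943  0.50800971  0.60862008]
 [ 0.          0.          0.          1.        ]]
```

View pics/top0.png

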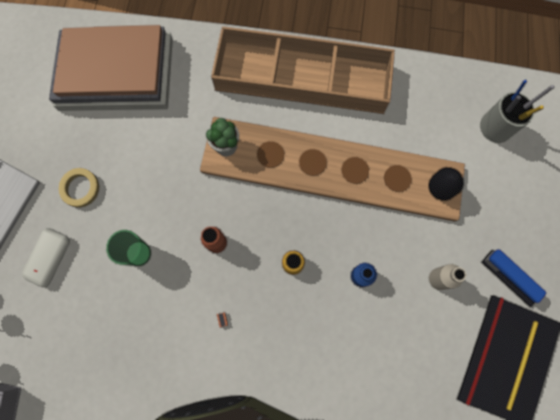

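View pics/side0.png

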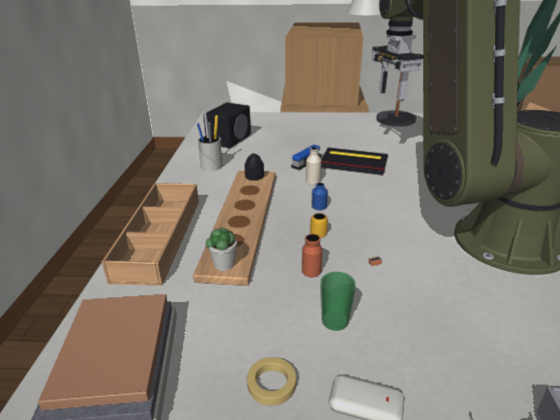

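The top view shows the plant at the left (222,135), coasters at about (270,154), (313,162), (355,170) and (398,179), and the diffuser at (446,183). Vase mouths: clay (210,234), mustard (293,261), blue (368,273), cream (460,274). Glass at (128,248). The side view agrees.

```bash
cat > m.py <<'E'
from h import *
c=dict(np.load('pics/top0.png.npz'));s=dict(np.load('pics/side0.png.npz'))
im=cv2.cvtColor(c['img'],cv2.COLOR_RGB2BGR);hsv=cv2.cvtColor(im,cv2.COLOR_BGR2HSV)
P=[]
for (u,v) in[(270,154),(313,162),(355,170),(398,179)]:
    m=np.zeros(im.shape[:2],np.uint8);R=20
    g=im[v-R:v+R+1,u-R:u+R+1].max(2)
    t=(float(im[v-4:v+5,u-4:u+5].max(2).mean())+np.percentile(g,75))/2
    n,l,st,ce=cv2.connectedComponentsWithStats((g<t).astype(np.uint8));k=l[R,R]
    p=ce[k]+[u-R,v-R];w=onz(c,*p,.025);P.append(w);print('coaster',p,st[k],w)
P=np.array(P);print('spacing',np.linalg.norm(np.diff(P,axis=0),axis=1),'plant',onz(c,222,140,.06))
for n,(u,v),z in[('clay',(210,234),.09),('mustard',(293,261),.05),('blue',(368,273),.07),('cream',(460,274),.11)]:
    R=14;g=im[v-R:v+R+1,u-R:u+R+1].max(2)
    n_,l,st,ce=cv2.connectedComponentsWithStats((g<55).astype(np.uint8));
    k=l[R,R]; p=ce[k]+[u-R,v-R];print(n,k,p,st[k],onz(c,*p,z))
hs=cv2.cvtColor(s['img'],cv2.COLOR_RGB2HSV)
for n,lo,hi,box in[('clay',(3,120,60),(12,255,255),(295,230,330,280)),('mustard',(15,120,80),(30,255,255),(300,205,335,240)),('blue',(105,100,40),(130,255,255),(305,180,335,212)),('cream',(10,10,120),(30,90,255),(300,145,326,188))]:
    x0,y0,x1,y1=box;m=cv2.inRange(hs[y0:y1,x0:x1],lo,hi)
    _,l,st,ce=cv2.connectedComponentsWithStats(m);k=1+st[1:,4].argmax();b=st[k]
    u=b[0]+b[2]/2+x0-.5; vb=b[1]+b[3]+y0-.5; print('side',n,b,'axis at base',onz(s,u,vb,0),'belly ctr', onz(s,u,vb,.0)[:2])
E
python3 m.py
python3 - <<'E'
import cv2
a=cv2.imread('pics/top0.png')[220:300,190:480];cv2.imwrite('pics/crop1.png',cv2.resize(a,None,fx=2.7,fy=2.7,interpolation=cv2.INTER_CUBIC))
E
```

```text
coaster [265.23732719 156.1578341 ] [  0   7  35  33 868] [0.65196577 0.06888471 0.025     ]
coaster [312.6091954  162.25615764] [  6   7  28  28 609] [ 0.6533189 -0.0253329  0.025    ]
coaster [355.04934211 170.16118421] [  6   7  29  28 608] [ 0.64969965 -0.11002279  0.025     ]
coaster [397.42668863 178.21581549] [  6   6  28  28 607] [ 0.64592144 -0.19459641  0.025     ]
spacing [0.09422733 0.08476718 0.08465798] plant [0.66049824 0.15308606 0.06      ]
clay 1 [209.4379562 235.0729927] [  7   9  14  13 137] [0.47146029 0.13789073 0.09      ]
mustard 1 [293.10869565 260.82608696] [  8   8  13  13 138] [ 0.45303722 -0.01486984  0.05      ]
blue 1 [367.22641509 272.66037736] [10 10  8  8 53] [ 0.4492358 -0.1481901  0.07     ]
cream 1 [459.21311475 274.03278689] [ 9 10  9  9 61] [ 0.46486982 -0.29926471  0.11      ]
side clay [  8   7  19  40 619] axis at base [0.4711983  0.15405554 0.        ] belly ctr [0.4711983  0.15405554]
side mustard [ 11  10  17  23 290] axis at base [0.45298043 0.00265675 0.        ] belly ctr [0.45298043 0.00265675]
side blue [  7   4  16  26 326] axis at base [ 0.44888496 -0.13372948  0.        ] belly ctr [ 0.44888496 -0.13372948]
side cream [  5   5  16  36 412] axis at base [ 0.46698675 -0.27575343  0.        ] belly ctr [ 0.46698675 -0.27575343]
```

View pics/crop1.png

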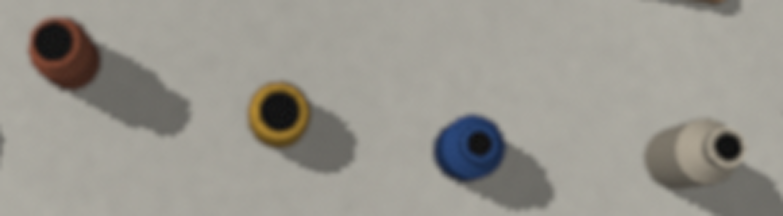

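Call:
apply_moves(deltas=[[0,2.4,2.0,0,0,0,0.111],[0,2.4,2.0,0,0,0,0.111],[0,2.4,2.0,0,0,0,0.111],[0,2.4,2.0,0,0,0,0.111],[0,2.4,2.0,0,0,0,0.111],[0,2.4,2.0,0,0,0,0.111],[0,2.4,2.0,0,0,0,0.111],[0,2.4,2.0,0,0,0,0.111],[0,2.4,2.0,0,0,0,0.111],[0,2.6,2.4,0,0,0,0.111]], grip_force=15)

```text
time_s: 1.1
ee_pos: [0.4653, -0.2981, 0.2302]
eef_rot: [-3.141, -0.0, 1.531]
force: [-0.5, -0.2, -1.3]
grip_width: 0.094
grip_force: 0.0
```

```bash
cat >> h.py <<'E'
from scipy.spatial.transform import Rotation as Ro
def wrist(f):
    o=ctrl.get_obs();T=np.eye(4);T[:3,:3]=Ro.from_euler('xyz',o['eef_rot']).as_matrix();T[:3,3]=o['ee_pos']
    c=ctrl.camera('wrist');c['pose']=T@c['hand_eye'];cv2.imwrite(f,c['img'][:,:,::-1]);np.savez(f+'.npz',**c);return c
def pix(c,p):
    q=np.linalg.inv(c['pose'])@np.append(p,1);x=np.array([q[0],-q[1]])/-q[2];x=x*(1+float(c['k1'])*(x@x));return c['K'][:2,:2]@x+c['K'][:2,2]
E
python3 - <<'E'
from h import *
o=ctrl.get_obs();print(o['time_s'],o['ee_pos'],o['eef_rot'],o['force'],o['qpos'])
c=wrist('pics/w1.png');print(c['hand_eye'],pix(c,[.465,-.299,.11]),pix(c,[.449,-.148,.07]))
E
```

```text
1.1 [ 0.46532809 -0.29810641  0.23015933] [-3.14107720e+00 -2.32049993e-04  1.53094984e+00] [-0.54812146 -0.16669747 -1.29873421] [-6.35999127e-01  3.06306882e-01  1.51335376e+00 -1.00466117e-04
  1.32248883e+00 -5.96127986e-01]
[[ 3.25741963e-04  9.70723937e-01  2.40197694e-01  6.80990598e-02]
 [ 9.99999823e-01 -4.35785088e-04  4.05021005e-04  4.92094169e-04]
 [ 4.97838158e-04  2.40197520e-01 -9.70723907e-01 -1.53840809e-01]
 [ 0.00000000e+00  0.00000000e+00  0.00000000e+00  1.00000000e+00]] [272.96028687 210.02336127] [245.61863414  15.87760129]
```

View pics/w1.png

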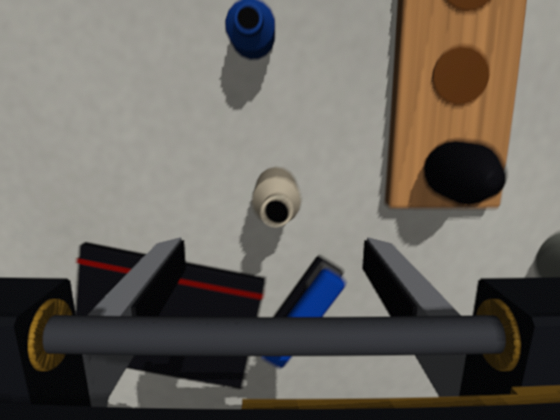

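The wrist view shows the cream mouth at (277,211), where (273,210) was predicted. Blue is at (248,17), where (246,16) was predicted. The measurements hold to about 2 mm, so I'm descending.

Call:
apply_moves(deltas=[[0,0,0,-4,0,0,0],[0,0.1,0,-4,0,0,0],[0,0,0,-4,0,0,0],[0,0,0,-3,0,0,0],[0,0,0,-1.9,0,0,0],[0,0,0,0,0,0,0],[140,0,0,0,0,0,0],[255,0,0,0,0,0,0],[255,0,0,0,0,0,0],[255,0,0,0,0,0,0]], grip_force=15)

```text
time_s: 2.15
ee_pos: [0.4659, -0.2991, 0.0623]
eef_rot: [3.14, 0.001, 1.527]
force: [0.4, -0.1, -0.2]
grip_width: 0.0654
grip_force: 0.0
```

Call:
apply_moves(deltas=[[255,0,0,0,0,0,0],[255,0,0,0,0,0,0],[255,0,0,0,0,0,0]])

```text
time_s: 2.45
ee_pos: [0.4657, -0.2989, 0.0615]
eef_rot: [3.141, 0.0, 1.527]
force: [0.6, 0.9, 1.3]
grip_width: 0.0442
grip_force: 15.0
```

Call:
apply_moves(deltas=[[255,0,0,1,0,0,0],[255,0,0,2,0,0,0],[255,0,0,3,0,0,0],[255,0,0,3,0,0,0],[255,0.5,1,2,0,0,0],[255,1,1.8,1,0,0,0],[255,1.4,2.6,0,0,0,0],[255,1.6,3,0,0,0,0],[255,1.6,3,0,0,0,0],[255,1.6,3,0,0,0,0]], grip_force=20)

```text
time_s: 3.45
ee_pos: [0.5429, -0.1536, 0.1819]
eef_rot: [-3.141, -0.0, 1.527]
force: [0.8, -0.5, -3.7]
grip_width: 0.044
grip_force: 20.0
```

Run:
```python
from h import *
o=ctrl.get_obs();print(o['time_s'],o['ee_pos'],o['eef_rot'],o['force'],o['qpos'])
c=wrist('pics/w2.png')
for p in[(.657,.0594),(.6533,-.0253),(.6497,-.110),(.6459,-.1946)]: print(pix(c,[*p,.025]))
for p in [(.4715,.1379,.09),(.453,-.0149,.05),(.4492,-.1482,.07)]: print(pix(c,p))
```

```text
3.45 [ 0.54291098 -0.15360873  0.1818839 ] [-3.14131913e+00 -5.55284709e-05  1.52658418e+00] [ 0.7935907  -0.54185625 -3.68096669] [-3.40630425e-01  3.74502974e-01  1.53797310e+00 -2.84300641e-05
  1.22939439e+00 -2.96408764e-01]
[410.02299072 -78.8570897 ]
[403.3140241   37.55281706]
[396.10187649 143.66059538]
[388.61009766 238.06269493]
[ 127.73464635 -262.48725052]
[143.18642278  27.78966153]
[150.19436338 209.82244959]
```

View pics/w2.png

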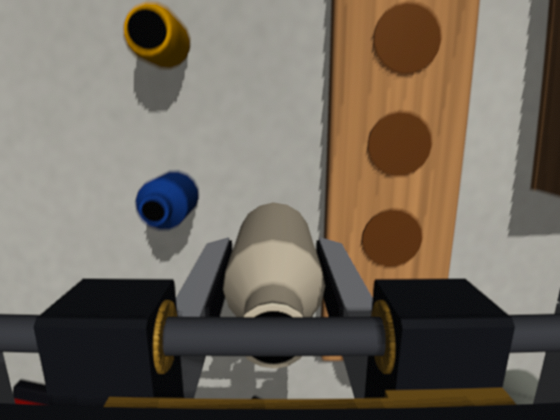

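The gripped cream vase is upright. Coasters appear at (407,38), (399,143) and (391,238), and they match the predictions with about +3 px in x, the same offset the vases show.

Call:
apply_moves(deltas=[[255,1.6,3,0,0,0,0],[255,1.6,3,0,0,0,0],[255,1.6,3,0,0,0,0],[255,1.6,3,0,0,0,0],[255,1.6,3,0,0,0,0],[255,1.5,2.8,0,0,0,0],[255,1.2,2.1,0,0,0,0],[255,0.8,1.4,0,0,0,0],[255,0,0,0,0,0,0],[255,0,0,0,0,0,0]])

```text
time_s: 4.5
ee_pos: [0.6573, 0.058, 0.1813]
eef_rot: [-3.141, 0.0, 1.527]
force: [-0.1, 0.1, -3.7]
grip_width: 0.0432
grip_force: 20.0
```

Run:
```python
from h import *
o=ctrl.get_obs();print(o['time_s'],o['ee_pos'],o['eef_rot'])
save('side','pics/s1.png')
```

```text
4.5 [0.65732727 0.05796276 0.18134005] [-3.14079087e+00  1.99021573e-04  1.52721041e+00]
```

View pics/s1.png

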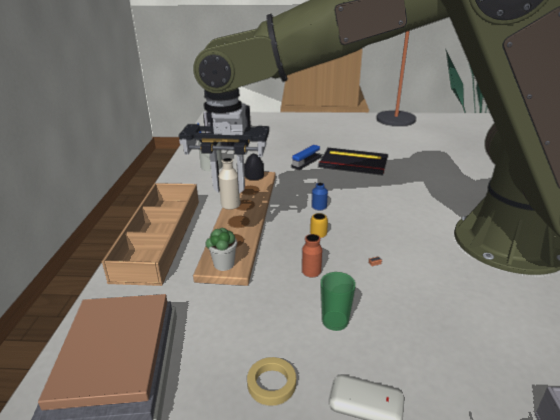

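Call:
apply_moves(deltas=[[255,0.1,0.1,-2,0,0,0],[255,0,0,-2.5,0,0,0],[255,0,0,-2,0,0,0],[255,0,0,-1.4,0,0,0],[255,0,0,-0.8,0,0,0],[255,0,0,-0.4,0,0,0],[255,0,0,-0.2,0,0,0],[255,0,0,0,0,0,0],[255,0,0,0,0,0,0]])

```text
time_s: 5.45
ee_pos: [0.659, 0.0591, 0.0892]
eef_rot: [3.141, -0.0, 1.527]
force: [0.0, 0.8, -3.2]
grip_width: 0.0436
grip_force: 20.0
```

Call:
apply_moves(deltas=[[255,0,0,-0.05,0,0,0],[255,0,0,0,0,0,0]])

```text
time_s: 5.65
ee_pos: [0.6587, 0.0591, 0.0882]
eef_rot: [3.141, -0.0, 1.527]
force: [-0.0, -0.3, -2.7]
grip_width: 0.0439
grip_force: 20.0
```

Call:
apply_moves(deltas=[[255,0,0,-0.1,0,0,0],[255,0,0,0,0,0,0]])

```text
time_s: 5.85
ee_pos: [0.6586, 0.0591, 0.0868]
eef_rot: [-3.141, 0.0, 1.527]
force: [-0.3, -0.6, -4.0]
grip_width: 0.0436
grip_force: 20.0
```

Call:
apply_moves(deltas=[[255,0,0,-0.05,0,0,0],[255,0,0,0,0,0,0]])

```text
time_s: 6.05
ee_pos: [0.6587, 0.0591, 0.0866]
eef_rot: [3.141, -0.0, 1.527]
force: [-0.2, -0.2, -0.8]
grip_width: 0.0436
grip_force: 20.0
```

Call:
apply_moves(deltas=[[200,0,0,0,0,0,0],[140,0,0,0,0,0,0],[60,0,0,0,0,0,0],[0,0,0,0,0,0,0],[0,0,0,0,0,0,0],[0,0,0,1,0,0,0],[0,0,0,3,0,0,0],[0,0,0,4,0,0,0],[0,0,0,3,0,0,0],[0,0,0,1,0,0,0]])

```text
time_s: 7.05
ee_pos: [0.6596, 0.0592, 0.211]
eef_rot: [3.136, -0.0, 1.527]
force: [0.8, -0.9, -0.1]
grip_width: 0.0941
grip_force: 0.0
```

Call:
apply_moves(deltas=[[0,-1.0,0.5,0,0,0,0],[0,-2.2,0.9,0,0,0,0],[0,-3.0,1.3,0,0,0,0],[0,-3.4,1.4,0,0,0,0],[0,-3.4,1.4,0,0,0,0],[0,-2.8,1.2,0,0,0,0],[0,-1.8,0.8,0,0,0,0],[0,-1.1,0.4,0,0,0,0],[0,0,0,0,0,0,0],[0,0,0,0,0,0,0]])

```text
time_s: 8.05
ee_pos: [0.4722, 0.1379, 0.2064]
eef_rot: [3.141, 0.0, 1.527]
force: [-0.2, 0.2, -0.1]
grip_width: 0.0939
grip_force: 0.0
```

Run:
```python
from h import *
o=ctrl.get_obs();print(o['time_s'],o['ee_pos'],o['eef_rot'])
c=wrist('pics/w3.png')
for p in [(.4715,.1379,.09),(.657,.0594,.135)]: print(pix(c,p))
t=save('top','pics/t3.png')['img'];print(pix(ctrl.camera('top'),[.657,.0594,.135]))
cv2.imwrite('pics/m3.png',np.vstack([c['img'][:,:,::-1][100:400],cv2.resize(t[100:250,180:460,::-1],None,fx=2,fy=2)]))
```

```text
8.05 [0.47219589 0.13788821 0.20643387] [3.14138211e+00 3.54992328e-05 1.52672772e+00]
[272.30561144 210.04993248]
[534.58619644 320.0934799 ]
[268.93658564 133.99077078]
```

View pics/m3.png

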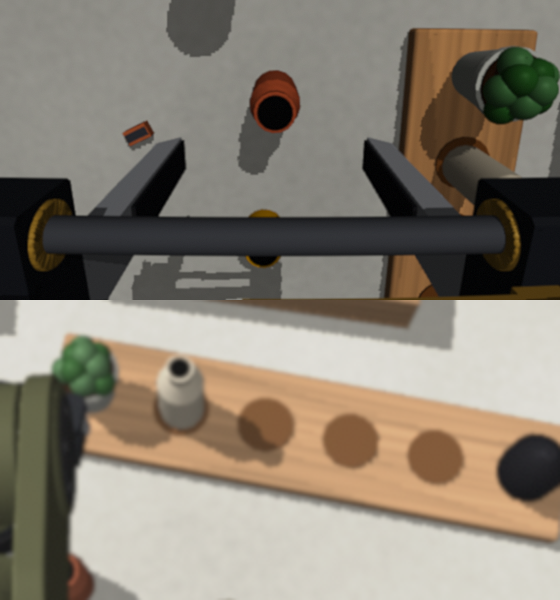

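The cream vase stands on the plant-side coaster, mouth at about (269.5,134) in the top view against (268.9,134) predicted. The clay mouth is at (274,211) in the wrist view, so the gripper is centred over it.

Call:
apply_moves(deltas=[[0,0,0,-3,0,0,0],[0,0,0,-4,0,0,0],[0,0,0,-4,0,0,0],[0,0,0,-3,0,0,0],[0,0,0,-1.5,0,0,0],[0,0,0,0,0,0,0],[140,0,0,0,0,0,0],[255,0,0,0,0,0,0],[255,0,0,0,0,0,0],[255,0,0,0,0,0,0]], grip_force=15)

```text
time_s: 9.2
ee_pos: [0.472, 0.1381, 0.0521]
eef_rot: [3.14, -0.0, 1.527]
force: [-0.0, 0.1, -0.4]
grip_width: 0.0651
grip_force: 0.0
```

Call:
apply_moves(deltas=[[255,0,0,0,0,0,0],[255,0,0,0,0,0,0],[255,0,0,0,0,0,0]])

```text
time_s: 9.5
ee_pos: [0.4718, 0.1381, 0.0516]
eef_rot: [3.141, -0.0, 1.527]
force: [0.3, 0.3, 1.6]
grip_width: 0.0436
grip_force: 15.0
```

Call:
apply_moves(deltas=[[255,0,0,1,0,0,0],[255,0,0,2.5,0,0,0],[255,0,0,3.5,0,0,0],[255,0,0,3.5,0,0,0],[255,0.5,-0.5,2,0,0,0],[255,1.5,-1.3,0,0,0,0],[255,2.2,-2.0,0,0,0,0],[255,2.6,-2.4,0,0,0,0],[255,2.6,-2.4,0,0,0,0],[255,2.6,-2.4,0,0,0,0]], grip_force=20)

```text
time_s: 10.5
ee_pos: [0.5924, 0.0271, 0.177]
eef_rot: [-3.142, -0.0, 1.527]
force: [-0.2, 1.7, -1.9]
grip_width: 0.0434
grip_force: 20.0
```

Call:
apply_moves(deltas=[[255,2.6,-2.4,0,0,0,0],[255,2.0,-1.7,0,0,0,0],[255,1.2,-0.9,0,0,0,0],[255,0.4,-0.3,0,0,0,0],[255,0,0,0,0,0,0],[255,0,0,0,0,0,0]])

```text
time_s: 11.1
ee_pos: [0.6531, -0.0243, 0.1766]
eef_rot: [-3.141, -0.0, 1.527]
force: [-0.6, -0.3, -2.3]
grip_width: 0.0437
grip_force: 20.0
```

Call:
apply_moves(deltas=[[255,0.1,-0.1,-2,0,0,0],[255,0,0,-2.5,0,0,0],[255,0,0,-2,0,0,0],[255,0,0,-1.6,0,0,0],[255,0,0,-0.9,0,0,0],[255,0,0,-0.5,0,0,0],[255,0,0,-0.2,0,0,0],[255,0,0,-0.1,0,0,0],[255,0,0,0,0,0,0],[255,0,0,0,0,0,0]])

```text
time_s: 12.1
ee_pos: [0.6549, -0.0259, 0.079]
eef_rot: [3.141, 0.0, 1.527]
force: [-0.1, -0.7, -1.2]
grip_width: 0.0435
grip_force: 20.0
```

Call:
apply_moves(deltas=[[255,0,0,-0.1,0,0,0],[255,0,0,0,0,0,0]])

```text
time_s: 12.3
ee_pos: [0.6546, -0.0259, 0.0775]
eef_rot: [3.142, 0.0, 1.527]
force: [0.2, -0.1, -2.1]
grip_width: 0.0434
grip_force: 20.0
```

Call:
apply_moves(deltas=[[255,0,0,-0.05,0,0,0],[255,0,0,0,0,0,0]])

```text
time_s: 12.5
ee_pos: [0.6546, -0.0259, 0.0769]
eef_rot: [-3.141, 0.0, 1.527]
force: [0.3, 0.9, -2.4]
grip_width: 0.0437
grip_force: 20.0
```

Call:
apply_moves(deltas=[[255,0,0,-0.04,0,0,0],[255,0,0,0,0,0,0]])

```text
time_s: 12.7
ee_pos: [0.6547, -0.0259, 0.0766]
eef_rot: [3.141, 0.0, 1.527]
force: [0.7, 0.3, -0.3]
grip_width: 0.0435
grip_force: 20.0
```

Call:
apply_moves(deltas=[[200,0,0,0,0,0,0],[140,0,0,0,0,0,0],[60,0,0,0,0,0,0],[0,0,0,0,0,0,0],[0,0,0,0,0,0,0],[0,0,0,1,0,0,0],[0,0,0,3,0,0,0],[0,0,0,4,0,0,0],[0,0,0,3,0,0,0],[0,0,0,1,0,0,0]])

```text
time_s: 13.7
ee_pos: [0.6556, -0.026, 0.2011]
eef_rot: [3.136, 0.0, 1.527]
force: [-0.1, 0.5, -0.7]
grip_width: 0.0942
grip_force: 0.0
```

Call:
apply_moves(deltas=[[0,-1.2,-0.7,0,0,0,0],[0,-2.4,-1.4,0,0,0,0],[0,-3.3,-2.0,0,0,0,0],[0,-3.6,-2.2,0,0,0,0],[0,-3.6,-2.2,0,0,0,0],[0,-3.0,-1.8,0,0,0,0],[0,-2.0,-1.2,0,0,0,0],[0,-1.3,-0.7,0,0,0,0],[0,0,0,0,0,0,0],[0,0,0,0,0,0,0]])

```text
time_s: 14.7
ee_pos: [0.4512, -0.1477, 0.1966]
eef_rot: [3.141, -0.0, 1.527]
force: [0.3, 0.0, 0.1]
grip_width: 0.0937
grip_force: 0.0
```

Run:
```python
from h import *
o=ctrl.get_obs();print(o['time_s'],o['ee_pos'],o['eef_rot'])
c=wrist('pics/w4.png')
print(pix(c,(.4497,-.1482,.07)))
t=save('top','pics/t4.png');print(pix(t,[.6543,-.0253,.115]));t=t['img']
cv2.imwrite('pics/m4.png',np.vstack([c['img'][:,:,::-1][100:400],cv2.resize(t[100:250,180:460,::-1],None,fx=2,fy=2)]))
```

```text
14.7 [ 0.45119128 -0.14771287  0.19656993] [ 3.14133793e+00 -4.93304609e-05  1.52664293e+00]
[271.38417975 207.60889005]
[315.84821703 146.11295848]
```

View pics/m4.png

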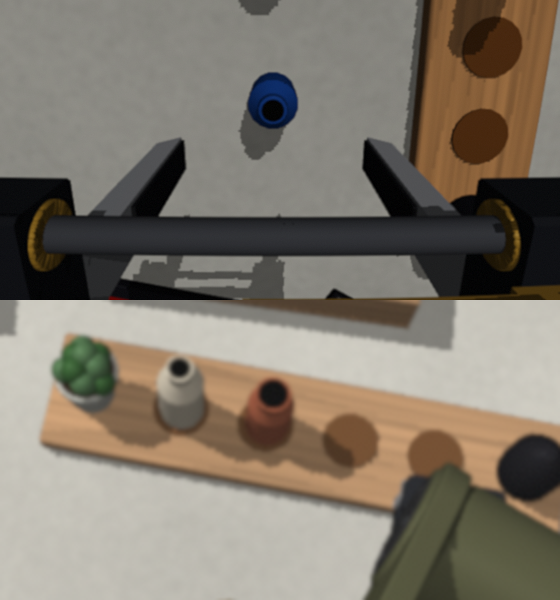

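Clay stands on coaster 2, mouth at (317,146) against (316,146) predicted. Blue is centred between the fingers at (273,209).

Call:
apply_moves(deltas=[[0,0,-0.05,-3,0,0,0],[0,0,0,-4,0,0,0],[0,0,0,-4,0,0,0],[0,0,0,-3,0,0,0],[0,0,0,-1.7,0,0,0],[0,0,0,0,0,0,0],[140,0,0,0,0,0,0],[255,0,0,0,0,0,0],[255,0,0,0,0,0,0],[255,0,0,0,0,0,0]], grip_force=15)

```text
time_s: 15.8
ee_pos: [0.451, -0.1485, 0.0403]
eef_rot: [3.14, 0.0, 1.527]
force: [1.2, 0.0, 0.2]
grip_width: 0.0654
grip_force: 0.0
```

Call:
apply_moves(deltas=[[255,0,0,0,0,0,0],[255,0,0,0,0,0,0],[255,0,0,0,0,0,0]])

```text
time_s: 16.1
ee_pos: [0.4507, -0.1484, 0.0397]
eef_rot: [3.141, 0.0, 1.527]
force: [-0.2, -0.3, 1.2]
grip_width: 0.0434
grip_force: 15.0
```

Call:
apply_moves(deltas=[[255,0,0,1,0,0,0],[255,0,0,2.5,0,0,0],[255,0,0,3.5,0,0,0],[255,0,0,3.5,0,0,0],[255,0.7,0.1,1.5,0,0,0],[255,1.5,0.3,0,0,0,0],[255,2.4,0.4,0,0,0,0],[255,3,0.6,0,0,0,0],[255,3,0.6,0,0,0,0],[255,3,0.6,0,0,0,0]], grip_force=20)

```text
time_s: 17.1
ee_pos: [0.5876, -0.122, 0.1602]
eef_rot: [3.142, 0.0, 1.527]
force: [-0.1, -0.7, -0.7]
grip_width: 0.0433
grip_force: 20.0
```

Call:
apply_moves(deltas=[[255,3,0.6,0,0,0,0],[255,2,0.4,0,0,0,0],[255,1,0.2,0,0,0,0],[255,0.4,0,0,0,0,0],[255,0,0,0,0,0,0],[255,0,0,0,0,0,0]])

```text
time_s: 17.7
ee_pos: [0.6502, -0.1106, 0.1598]
eef_rot: [-3.141, 0.0, 1.527]
force: [-0.1, 0.1, -0.6]
grip_width: 0.0436
grip_force: 20.0
```

Call:
apply_moves(deltas=[[255,0,0,-2,0,0,0],[255,0,0,-2.5,0,0,0],[255,0,0,-2,0,0,0],[255,0,0,-1.4,0,0,0],[255,0,0,-0.8,0,0,0],[255,0,0,-0.4,0,0,0],[255,0,0,-0.2,0,0,0],[255,0,0,-0.1,0,0,0],[255,0,0,0,0,0,0],[255,0,0,0,0,0,0]])

```text
time_s: 18.7
ee_pos: [0.6509, -0.1104, 0.066]
eef_rot: [3.141, 0.0, 1.527]
force: [0.1, 0.4, -1.4]
grip_width: 0.0433
grip_force: 20.0
```

Call:
apply_moves(deltas=[[255,0,0,-0.05,0,0,0],[255,0,0,0,0,0,0]])

```text
time_s: 18.9
ee_pos: [0.6507, -0.1104, 0.0651]
eef_rot: [3.141, 0.0, 1.527]
force: [0.9, -0.5, -1.2]
grip_width: 0.0436
grip_force: 20.0
```

Call:
apply_moves(deltas=[[255,0,0,-0.05,0,0,0],[255,0,0,0,0,0,0]])

```text
time_s: 19.1
ee_pos: [0.6507, -0.1104, 0.0647]
eef_rot: [3.141, 0.0, 1.527]
force: [0.2, 0.4, 1.0]
grip_width: 0.0434
grip_force: 20.0
```

Call:
apply_moves(deltas=[[200,0,0,0,0,0,0],[140,0,0,0,0,0,0],[60,0,0,0,0,0,0],[0,0,0,0,0,0,0],[0,0,0,0,0,0,0],[0,0,0,1,0,0,0],[0,0,0,3,0,0,0],[0,0,0,4,0,0,0],[0,0,0,3,0,0,0],[0,0,0,1,0,0,0]])

```text
time_s: 20.1
ee_pos: [0.6516, -0.1106, 0.1891]
eef_rot: [3.136, 0.001, 1.527]
force: [-0.6, 0.1, -0.0]
grip_width: 0.0938
grip_force: 0.0
```

Call:
apply_moves(deltas=[[0,-1.2,0.6,0,0,0,0],[0,-2.4,1.1,0,0,0,0],[0,-3.2,1.6,0,0,0,0],[0,-3.4,1.7,0,0,0,0],[0,-3.4,1.7,0,0,0,0],[0,-2.8,1.3,0,0,0,0],[0,-2.0,1.0,0,0,0,0],[0,-1.3,0.6,0,0,0,0],[0,0,0,0,0,0,0],[0,0,0,0,0,0,0]])

```text
time_s: 21.1
ee_pos: [0.454, -0.0145, 0.1846]
eef_rot: [3.141, 0.0, 1.527]
force: [-0.1, 0.4, -1.2]
grip_width: 0.0939
grip_force: 0.0
```

Run:
```python
from h import *
o=ctrl.get_obs();print(o['time_s'],o['ee_pos'],o['eef_rot'])
c=wrist('pics/w5.png')
print(pix(c,(.4535,-.0149,.05)))
t=save('top','pics/t5.png');print(pix(t,[.6502,-.110,.095]));t=t['img']
cv2.imwrite('pics/m5.png',np.vstack([c['img'][:,:,::-1][100:400],cv2.resize(t[100:250,180:460,::-1],None,fx=2,fy=2)]))
```

```text
21.1 [ 0.4540073  -0.01454366  0.18457822] [3.14134963e+00 7.89392036e-05 1.52695765e+00]
[272.641662   205.06084701]
[360.81547705 158.60885142]
```

View pics/m5.png

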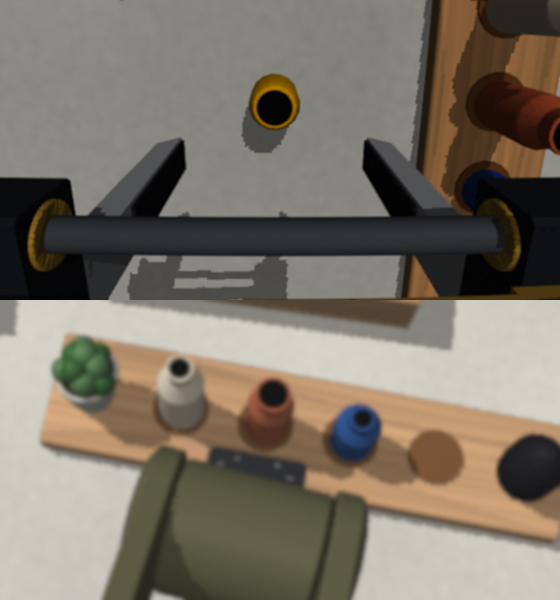

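Blue stands on coaster 3, mouth at (361,159) as predicted. Mustard is centred at (274,207).

Call:
apply_moves(deltas=[[0,0,-0.05,-3,0,0,0],[0,0,0,-4,0,0,0],[0,0,0,-4,0,0,0],[0,0,0,-3,0,0,0],[0,0,0,-1.2,0,0,0],[0,0,0,0,0,0,0],[140,0,0,0,0,0,0],[255,0,0,0,0,0,0],[255,0,0,0,0,0,0],[255,0,0,0,0,0,0]], grip_force=15)

```text
time_s: 22.2
ee_pos: [0.454, -0.0149, 0.0333]
eef_rot: [3.14, 0.0, 1.527]
force: [-0.0, -0.8, -0.1]
grip_width: 0.0655
grip_force: 0.0
```

Call:
apply_moves(deltas=[[255,0,0,0,0,0,0],[255,0,0,0,0,0,0],[255,0,0,0,0,0,0]])

```text
time_s: 22.5
ee_pos: [0.4537, -0.0149, 0.0327]
eef_rot: [3.141, 0.0, 1.527]
force: [-1.6, -0.1, 2.4]
grip_width: 0.0437
grip_force: 15.0
```

Call:
apply_moves(deltas=[[255,0,0,1,0,0,0],[255,0,0,2.5,0,0,0],[255,0,0,3.5,0,0,0],[255,0,0,3.5,0,0,0],[255,0.5,-0.5,1.5,0,0,0],[255,1.5,-1.4,0,0,0,0],[255,2.2,-2,0,0,0,0],[255,2.6,-2.4,0,0,0,0],[255,2.6,-2.4,0,0,0,0],[255,2.6,-2.4,0,0,0,0]], grip_force=20)

```text
time_s: 23.5
ee_pos: [0.5744, -0.1269, 0.1532]
eef_rot: [3.142, -0.0, 1.527]
force: [-0.4, 0.4, -0.8]
grip_width: 0.0433
grip_force: 20.0
```

Call:
apply_moves(deltas=[[255,2.6,-2.4,0,0,0,0],[255,2.2,-2.1,0,0,0,0],[255,1.5,-1.4,0,0,0,0],[255,1,-0.9,0,0,0,0],[255,0,0,0,0,0,0],[255,0,0,0,0,0,0]])

```text
time_s: 24.1
ee_pos: [0.6462, -0.1936, 0.1526]
eef_rot: [-3.141, -0.0, 1.527]
force: [0.4, 0.5, -1.7]
grip_width: 0.0437
grip_force: 20.0
```

Target z is about 0.0577.

Call:
apply_moves(deltas=[[255,0,-0.1,-2,0,0,0],[255,0,0,-2.5,0,0,0],[255,0,0,-2,0,0,0],[255,0,0,-1.4,0,0,0],[255,0,0,-0.8,0,0,0],[255,0,0,-0.4,0,0,0],[255,0,0,-0.2,0,0,0],[255,0,0,-0.1,0,0,0],[255,0,0,0,0,0,0],[255,0,0,0,0,0,0]])

```text
time_s: 25.1
ee_pos: [0.6468, -0.195, 0.059]
eef_rot: [3.141, 0.0, 1.527]
force: [0.0, 0.1, -0.3]
grip_width: 0.0435
grip_force: 20.0
```

Call:
apply_moves(deltas=[[255,0,0,-0.05,0,0,0],[255,0,0,0,0,0,0]])

```text
time_s: 25.3
ee_pos: [0.6467, -0.1949, 0.0581]
eef_rot: [3.142, 0.0, 1.527]
force: [0.5, 0.2, -1.2]
grip_width: 0.0435
grip_force: 20.0
```

Call:
apply_moves(deltas=[[255,0,0,-0.05,0,0,0],[255,0,0,0,0,0,0]])

```text
time_s: 25.5
ee_pos: [0.6467, -0.1949, 0.0577]
eef_rot: [3.141, 0.0, 1.527]
force: [-1.4, 0.5, 1.1]
grip_width: 0.0438
grip_force: 20.0
```

Call:
apply_moves(deltas=[[200,0,0,0,0,0,0],[140,0,0,0,0,0,0],[60,0,0,0,0,0,0],[0,0,0,0,0,0,0],[0,0,0,0,0,0,0],[0,0,0,1,0,0,0],[0,0,0,3,0,0,0],[0,0,0,4,0,0,0],[0,0,0,3,0,0,0],[0,0,0,1,0,0,0]])

```text
time_s: 26.5
ee_pos: [0.6476, -0.1952, 0.1822]
eef_rot: [3.136, 0.002, 1.527]
force: [-0.3, 0.1, 0.2]
grip_width: 0.0937
grip_force: 0.0
```

Call:
apply_moves(deltas=[[0,-1.5,-1,0,0,0,0],[0,-3,-2,0,0,0,0],[0,-3,-2,1,0,0,0],[0,-3,-2,1,0,0,0],[0,-3,-2,1,0,0,0],[0,-3,-2,1,0,0,0],[0,-3,-2,0,0,0,0],[0,-1.5,-1,0,0,0,0],[0,0,0,0,0,0,0],[0,0,0,0,0,0,0]])

```text
time_s: 27.5
ee_pos: [0.4368, -0.3348, 0.2173]
eef_rot: [-3.141, -0.0, 1.526]
force: [-0.8, 0.3, -0.6]
grip_width: 0.0941
grip_force: 0.0
```

Run:
```python
from h import *
t=save('top','pics/t6.png');s=save('side','pics/s6.png')
for p in[(.657,.0594,.135),(.6533,-.0253,.115),(.6497,-.110,.095),(.6459,-.1946,.075)]: print(pix(t,p))
im=t['img']
for (u,v),z in[((269,134),.135),((316,146),.115),((361,159),.095),((403,172),.075)]:
    R=14;g=im[v-R:v+R+1,u-R:u+R+1].max(2);_,l,st,ce=cv2.connectedComponentsWithStats((g<55).astype(np.uint8));k=l[R,R];p=ce[k]+[u-R,v-R];print(k,p,st[k],onz(t,*p,z))
cv2.imwrite('pics/m6.png',np.vstack([cv2.resize(t['img'][100:250,180:460,::-1],None,fx=2,fy=2),cv2.resize(s['img'][140:290,150:430,::-1],None,fx=2,fy=2)]))
```

```text
[268.93658564 133.99077078]
[315.77525963 146.63566512]
[360.78609244 158.86688658]
[403.74890805 170.7770123 ]
1 [269.47058824 133.56862745] [11 10  8  8 51] [0.65791842 0.05859616 0.135     ]
1 [316.11627907 146.54263566] [  8   9  13  12 129] [ 0.65356578 -0.02587964  0.115     ]
1 [360.82978723 158.9787234 ] [10 11  8  7 47] [ 0.64949898 -0.11010217  0.095     ]
1 [403.90839695 170.99236641] [  9   7  13  13 131] [ 0.64552789 -0.19493361  0.075     ]
```

View pics/m6.png

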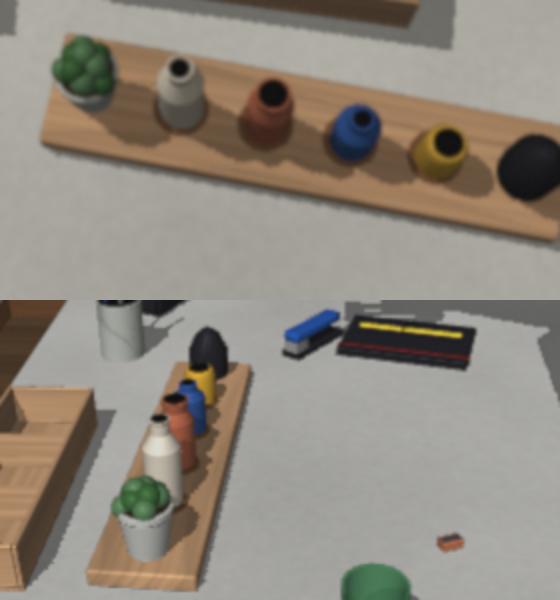

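All four vases stand upright within about 1 mm of their coaster centres, cream next to the plant and then clay, blue and mustard. The glass is still standing and the gripper is clear.

```bash
python3 -c "
from station import ctrl
print(ctrl.hand_in())"
```

```text
the job is handed in; nothing more can be done
None
```

The job is handed in: cream, clay, blue and mustard stand upright on the coasters in that order from the plant, each within about 1 mm of centre in the last top view, and I left the green glass standing untouched.

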